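# Put the washed pastry tools back in their trays

### The job

Sort the washed pastry tools into their trays: both round cutters in the round tray, both piping nozzles in the square tray, and the oblong cutter in the long tray, lying lengthwise along it. Every tool must stand upright and flat on its tray's floor, side by side and not stacked or leaning on the lip. Leave the ramekin and the timer where they are.

Things in the scene. Friction and masses are not known exactly. Their poses are not given: they have to be found in the camera images.
- round_cutter_a_mid (a point): round pastry cutter, a plain grey steel ring open at top and bottom, outer diameter 56, wall 2.5, 45 tall, standing on the table on its rim, axis (z) upright. The point is on its axis, half-way up (22.5 above its foot). Loose, about 60 g. There are two alike, a and b.
- round_cutter_b_mid (a point): round pastry cutter, a plain grey steel ring open at top and bottom, outer diameter 56, wall 2.5, 45 tall, standing on the table on its rim, axis (z) upright. The point is on its axis, half-way up (22.5 above its foot). Loose, about 60 g. There are two alike, a and b.
- nozzle_a_mid (a point): piping nozzle, a grey steel cone standing upright on its wide end, 60 tall, 38 across at the foot, narrowing to 19 at the top (29 at half height), with a dark hole in the top. The point is on its axis, half-way up (30 above its foot), z upright. Loose, about 50 g. There are two alike, a and b.
- nozzle_b_mid (a point): piping nozzle, a grey steel cone standing upright on its wide end, 60 tall, 38 across at the foot, narrowing to 19 at the top (29 at half height), with a dark hole in the top. The point is on its axis, half-way up (30 above its foot), z upright. Loose, about 50 g. There are two alike, a and b.
- oblong_cutter_mid (a point): oblong pastry cutter, a grey steel rectangular frame open at top and bottom, 84 long (along its x) by 34 wide (along its y) and 45 tall, walls 3, standing on the table, z upright, any yaw. The point is at its middle, half-way up (22.5 above its foot). Loose, about 80 g.
- round_tray: round dark non-stick tray, fixed to the table: outer diameter 172, lip 12 high and 2 thick, inner diameter 168, its floor 3 above the table. Origin at its centre on the table, z up.
- square_tray: square dark non-stick tray, fixed to the table: 130 x 130 outside, lip 12 high and 3 thick, inside 124 x 124, its floor 3 above the table. Origin at its centre on the table, x and y along its sides, z up.
- long_tray: long narrow dark non-stick tray, fixed to the table: 160 (along its x) by 96 (along its y) outside, lip 12 high and 3 thick, inside 154 x 90, its floor 3 above the table. Origin at its centre on the table, z up.
- ramekin_mid (a point): white china ramekin, an open bowl 68 across at the rim and 40 tall, standing loose among the tools; to be left alone. The point is on its axis, 20 above the table.
- timer_mid (a point): flat grey kitchen timer, 55 x 62 and 22 thick, lying loose among the tools; to be left alone. The point is at its middle, 11 above the table.
Not all that is in view belongs to the job. Leave any red look-alike of the part that bears oblong_cutter_mid alone. Leave any blue look-alike of the part that bears nozzle_b_mid alone.

How it is judged:
By the outcome, as a careful person would: the job done as asked, in the order asked, and still so for the second after the job is handed in, with the robot touching nothing.
It also fails if it takes over 122 s, if anything falls off the work surface, if the arm or the gripper's body presses on something with over 40 N, if the wrist force passes 120 N, or if a joint passes its speed limit or range.

### The arm

A 7-joint arm with a two-finger parallel gripper is mounted at the origin on the work surface. World frame = base frame: x ahead of the robot, y to its left, z up, the work surface at z = 0. Lengths are in m, angles in rad, forces in N, time in s.
With the tool pointing down it reaches from about 0.425 to 0.95 m from the base axis. Payload 4.7 kg.
Tool frame: the origin (TCP) lies between the finger pads; the fingertips stand 25 mm ahead of it and the grasp point (between the pads) lies 6 mm ahead of it; x points along the fingers, z is the direction in which the jaws open and shut, and the axes are right-handed (so a half turn about x gives the same grasp; the last joint's range is limited). The gripper opens to 85 mm and grips with 20 to 120 N. Pads are 22 mm wide; open, the fingers measure 114 mm over their backs; the gripper's body (76 mm by 85 mm) begins 54 mm behind the grasp point. The pads swing forward as they close: fully open they stand 13 mm farther back than shut.
Start: joints at [-1.28, 0.469, -0.049, 1.532, 0.024, 1.141, -0.082], TCP at [0.212, 0.641, 0.222] pointing down, gripper open.
Joint ranges: [-2.59, 2.59], [-0.33, 1.99], [-1.39, 1.29], [0.1, 2.45], [-1.04, 4.18], [0.21, 1.99], [-2.66, 2.66]. Speed limits (rad/s): [2.57, 2.57, 3.14, 3.14, 3.14, 3.14, 3.14].

### API

Orientations are given as a 3x3 rotation matrix whose columns are the frame's x, y, z axes.
In Python, from rig import * gives the robot as it stands. Calls block until the motion is done:
- movep(position, orientation): joint-space move of the TCP to a pose.
- move_l(position, attitude=None, feed=0.15, until_force=None): straight line of the TCP; attitude=None keeps the orientation; feed is the mean speed in m/s. With until_force (N) it stops when the force on the tool has changed by that much, and returns True; else False.
- move_joints(angles): joint-space move.
- command_gripper(opening, newtons=None): finger opening in m; newtons is the grip in N (None keeps the last); returns when the fingers have stopped.
- sleep(seconds).
- inverse_kinematics(position, orientation): joint angles nearest the present ones, or None.
- sense(): the state.
- camera(name): name is "scene" or "top" or "wrist"; returns (picture, depth): 420x560x3 uint8, red, green, blue; 420x560 float32, m along the optical axis (not along the pixel's ray), 0 where there is no reading.
- camera_params(name): a dict with "K" (3x3 intrinsics, pixels), "position" and "rotation" of the camera in the world; the wrist camera has in their place "tool_from_camera" (4x4, takes a point from camera to tool coordinates, whose origin is the TCP and whose axes are the tool frame's). Camera axes: x right, y down, z forward; pixel columns grow to the right and rows downward; lengths in m; the calibration is good to about 2 mm. A picture is of the moment at which its call begins: read the wrist's pose just before it. camera_params takes no time and is no camera call.
A pose or a line that the arm cannot do raises Unreachable and nothing moves.
- finish_job(): hands the job in, once; it reports no verdict.
The state is a dict: "time_s": time; "joint_pos": joint angles; "qd": joint speeds; "joint_efforts": joint torques, N m; "position": TCP position; "tcp_rot": TCP orientation; "wrist_force": force on the tool from outside, world axes, zero at the start; "ft_torque": the same for the moment, N m; "finger_gap": finger opening in m.
Only numpy, scipy, OpenCV 4.12 (cv2) and the standard library are available. Lean on these libraries where they do the work, as an engineer would, in place of code of your own. Each camera call takes 0.05 s, during which the arm holds its last target.

## Working session

There is one attempt and no reset: what is moved stays moved. The work goes in short steps, each a Python script; the robot and the scene stay as the last script left them, time stands still between calls to the robot, and variables do not carry over. Pictures are saved under pics/ and viewed, and the job is handed in when it is done.

```bash
ls; mkdir -p pics; python3 - <<'E'
from rig import *
import cv2, numpy as np
for n in ("top","scene"):
    p,d=camera(n); cv2.imwrite(f"pics/{n}0.png",p[:,:,::-1]); np.save(f"pics/{n}0d.npy",d); np.save(f"pics/{n}0p.npy",p)
    print(n,camera_params(n))
print(camera_params("wrist"))
print(sense())
E
```

```text
pics
top {'K': array([[537.35917207,   0.        , 280.27764553],
       [  0.        , 537.35917207, 203.1015502 ],
       [  0.        ,   0.        ,   1.        ]]), 'position': array([ 0.34299716, -0.01651772,  1.45372571]), 'rotation': array([[ 2.47884553e-03, -9.95782920e-01,  9.17073143e-02],
       [-9.99817393e-01, -7.30255207e-04,  1.90957202e-02],
       [-1.89482223e-02, -9.17379033e-02, -9.95602894e-01]])}
scene {'K': array([[497.24152656,   0.        , 274.61026916],
       [  0.        , 497.24152656, 202.28233429],
       [  0.        ,   0.        ,   1.        ]]), 'position': array([1.27151816, 0.08946988, 0.90141127]), 'rotation': array([[-0.0846359 ,  0.74153589, -0.66555337],
       [ 0.99636062,  0.05620362, -0.06408332],
       [-0.01011357, -0.66855492, -0.743594  ]])}
{'K': array([[307.54835963,   0.        , 279.66561608],
       [  0.        , 307.54835963, 204.15269566],
       [  0.        ,   0.        ,   1.        ]]), 'tool_from_camera': array([[ 4.58439398e-04, -2.66725957e-01,  9.63772304e-01,
        -1.52977979e-01],
       [-9.41617557e-04, -9.
[... 338 characters left out ...]
1.14102065, -0.08229974]), 'qd': array([-0.00065344, -0.00198578,  0.00116643, -0.00370155,  0.00049665,
        0.00152209, -0.00131459]), 'joint_efforts': array([ 7.62922682e-04, -5.11513495e+01, -4.67916916e-02, -2.38391250e+01,
        1.08242675e-02,  4.39424810e-03,  1.24174863e-05]), 'position': array([0.21201927, 0.64026361, 0.22095681]), 'tcp_rot': array([[-5.00179386e-04, -9.49311522e-01,  3.14336418e-01],
       [-1.71725685e-03,  3.14336809e-01,  9.49309971e-01],
       [-9.99998400e-01, -6.49710888e-05, -1.78743651e-03]]), 'wrist_force': array([-0.93586394, -0.12071865, -0.09191126]), 'ft_torque': array([ 0.02024984, -0.01517479,  0.01002183]), 'finger_gap': 0.08574181861208345}
```

View pics/top0.png

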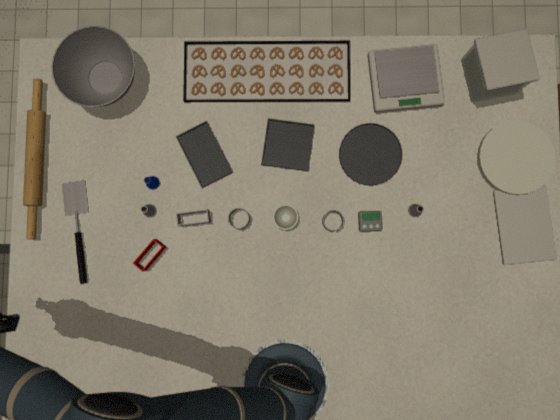

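View pics/scene0.png

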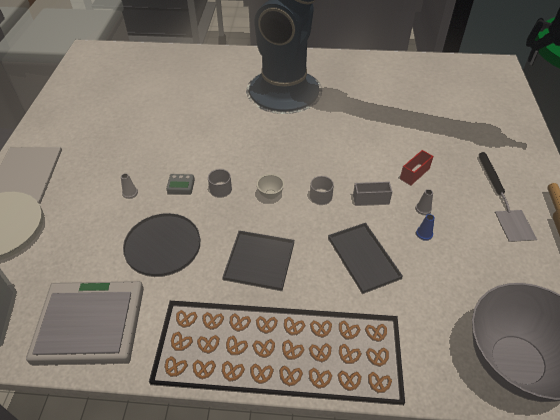

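```bash
cat > h.py <<'E'
import numpy as np, cv2
def deproj(K,R,t,u,v,z):
    return t+R@np.array([(u-K[0,2])/K[0,0]*z,(v-K[1,2])/K[1,1]*z,z])
def ray_plane(K,R,t,u,v,h):
    r=R@np.array([(u-K[0,2])/K[0,0],(v-K[1,2])/K[1,1],1.]); s=(h-t[2])/r[2]; return t+s*r
E
python3 - <<'E'
import cv2,numpy as np
p=np.load("pics/top0p.npy")[:,:,::-1]
c=p[110:280,125:285]; d=p[110:280,285:445]
for n,q in(("L",c),("R",d)):
    cv2.imwrite(f"pics/top0{n}.png",cv2.resize(q,None,fx=3.5,fy=3.5,interpolation=cv2.INTER_CUBIC))
E
```

```text
(no output)
```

View pics/top0L.png

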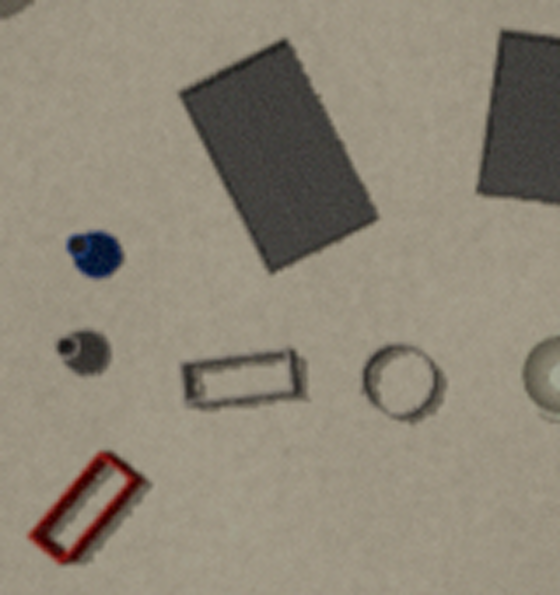

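View pics/top0R.png

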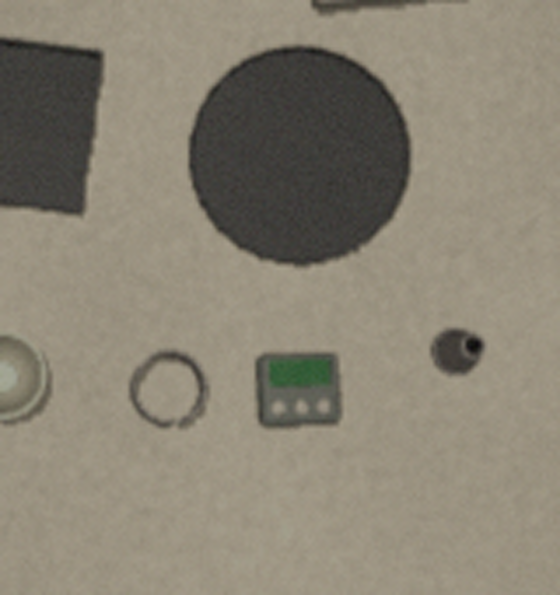

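```bash
python3 - <<'E'
from rig import camera_params
import cv2,numpy as np
from h import *
c=camera_params("top");K,R,t=c["K"],c["rotation"],c["position"]
d=np.load("pics/top0d.npy")
v,u=np.mgrid[0:420,0:560]
P=np.stack([(u-K[0,2])/K[0,0]*d,(v-K[1,2])/K[1,1]*d,d],-1)@R.T+t
print("table z", np.median(P[280:300,300:500,2]))
m=((P[:,:,2]>.015)&(d>0)).astype(np.uint8); m[:105]=0;m[285:]=0
n,l,s,ce=cv2.connectedComponentsWithStats(m)
for i in range(1,n):
    if s[i,4]<20: continue
    q=P[l==i]; top=q[q[:,2]>q[:,2].max()-.012]
    print(s[i],ce[i].round(1),"zmax",q[:,2].max().round(3),"mid",((top.max(0)+top.min(0))/2).round(4),"ext",np.ptp(top,axis=0).round(3))
def rp(cu,cv,h,ou,ov=110): return ray_plane(K,R,t,ou+(cu-1.25)/3.5,ov+(cv-1.25)/3.5,h)[:2].round(4)
print("ringL",rp(401.5,382,.045,125)); print("ringR",rp(169,388,.045,285))
print("nozL top",rp(67,347,.06,125),"foot",rp(87,354,0,125)); print("nozR top",rp(473,346,.06,285),"foot",rp(454,352,0,285))
ob=[rp(*x,.045,125) for x in((182,364),(293,350),(301,394),(186,407))];print("obl",ob,np.mean(ob,0))
lt=[rp(*x,.012,125) for x in((180,95),(287,40),(378,216),(272,272))];print("long",lt,np.mean(lt,0))
st=[rp(501,31,.012,125),rp(103,52,.012,285),rp(83,214,.012,285),rp(478,192,.012,125)];print("sq",st,np.mean(st,0))
print("round",rp(300,155.5,.012,285))
E
```

```text
table z 6.489183256119802e-05
[  23  105   23  135 2213] [ 33.9 166.3] zmax 0.056 mid [0.5957 0.676  0.0503] ext [0.258 0.04  0.012]
[ 79 105  30   3  54] [ 93.  105.5] zmax 0.107 mid [0.7207 0.5012 0.1013] ext [0.006 0.064 0.012]
[374 105  69   8 292] [398.9 107.1] zmax 0.041 mid [ 0.7334 -0.3221  0.0346] ext [0.014 0.156 0.012]
[ 478  120   78   77 4494] [516.6 157.5] zmax 0.037 mid [ 0.5977 -0.6189  0.0311] ext [0.198 0.201 0.012]
[144 177  14  12 122] [150.5 181.6] zmax 0.066 mid [0.5314 0.3604 0.0597] ext [0.018 0.018 0.012]
[141 205  14  12 122] [147.4 210. ] zmax 0.066 mid [0.4545 0.3656 0.0596] ext [0.019 0.021 0.012]
[273 205  26  25 322] [285.4 216.6] zmax 0.048 mid [ 0.4366 -0.0032  0.0416] ext [0.064 0.066 0.012]
[410 205  14  12 119] [416.8 209.9] zmax 0.066 mid [ 0.4575 -0.3514  0.0597] ext [0.019 0.018 0.012]
[176 209  35  18 202] [192.4 217.6] zmax 0.052 mid [0.4358 0.243  0.0458] ext [0.043 0.085 0.012]
[228 208  22  22 113] [238.1 218.1] zmax 0.049 mid [0.4334 0.1215 0.0434] ext [0.053 0.053 0.012]
[323 210  21  22  99] [333.6 220.2] zmax 0.051 mid [ 0.4285 -0.1278 
[... 174 characters left out ...]
 0.026 mid [0.329  0.5461 0.0207] ext [0.141 0.035 0.011]
[133 239  33  33 282] [148.5 255.2] zmax 0.054 mid [0.3359 0.3583 0.0482] ext [0.083 0.077 0.012]
ringL [0.4313 0.118 ]
ringR [ 0.4271 -0.1276]
nozL top [0.4562 0.3672] foot [0.4556 0.3679]
nozR top [ 0.4576 -0.3512] foot [ 0.4579 -0.3509]
obl [array([0.4446, 0.2839]), array([0.4553, 0.2001]), array([0.4221, 0.1936]), array([0.4122, 0.2802])] [0.43355 0.23945]
long [array([0.6578, 0.2968]), array([0.7014, 0.2135]), array([0.5622, 0.1407]), array([0.5185, 0.2224])] [0.609975 0.21835 ]
sq [array([0.7082, 0.0459]), array([ 0.6912, -0.0805]), array([ 0.5637, -0.0647]), array([0.581 , 0.0632])] [ 0.636025 -0.009025]
round [ 0.6094 -0.2326]
```

```bash
cat >> h.py <<'E'
from rig import *
def ori(a):
    x=np.array([0,0,-1.]); z=np.array([np.cos(a),np.sin(a),0]); return np.stack([x,np.cross(z,x),z],1)
def best(p,a):
    q0=sense()["joint_pos"]; c=[]
    for k in (0,np.pi):
        q=inverse_kinematics(np.array(p),ori(a+k))
        if q is not None: c.append((np.abs(np.array(q)-q0).max(),a+k))
    return min(c) if c else None
H=.17
def hover(x,y,a,z=H):
    b=best((x,y,z),a); movep(np.array([x,y,z]),ori(b[1])); return b[1]
def pick(x,y,a,z,op,N):
    command_gripper(op); hover(x,y,a)
    move_l(np.array([x,y,z]),feed=.15)
    command_gripper(0.0,N); g=sense()["finger_gap"]
    move_l(np.array([x,y,H+.01]),feed=.2); s=sense()
    print("gap at grip",round(g,4),"lifted",round(s["finger_gap"],4),"t",round(s["time_s"],2),s["wrist_force"].round(1))
def place(x,y,a,z,op):
    hover(x,y,a,H+.01)
    move_l(np.array([x,y,z+.008]),feed=.15)
    hit=move_l(np.array([x,y,z-.002]),feed=.02,until_force=4)
    s=sense(); print("hit",hit,"z",s["position"].round(4),s["wrist_force"].round(1))
    command_gripper(op); move_l(np.array([x,y,H]),feed=.2)
    print("t",round(sense()["time_s"],2))
def snap(name,f,cam="wrist"):
    s=sense(); p,d=camera(cam); cv2.imwrite(f"pics/{f}.png",p[:,:,::-1]); np.save(f"pics/{f}d.npy",d)
    np.save(f"pics/{f}T.npy",np.c_[s["tcp_rot"],s["position"]]); return p,d,s
E
python3 - <<'E'
from h import *
d2=np.deg2rad
for n,x,y,a in [("rL",.432,.119,0),("rR",.428,-.1277,0),("nL",.4555,.367,d2(90)),("nR",.4577,-.351,d2(90)),("ob",.434,.2405,d2(6.8)),
 ("t1",.609,-.1926,0),("t2",.609,-.2726,0),("s1",.636,.021,0),("s2",.636,-.039,0),("lt",.61,.2184,d2(117.9))]:
    print(n,[None if inverse_kinematics(np.array([x,y,z]),ori(a+k)) is None else 1 for z in(.034,.18) for k in (0,np.pi)])
command_gripper(.085)
hover(.432,.119,0,.2)
snap("w","w1"); print(sense()["time_s"])
E
```

```text
rL [1, 1, 1, 1]
rR [1, 1, 1, 1]
nL [1, 1, 1, 1]
nR [1, 1, 1, 1]
ob [1, 1, 1, 1]
t1 [1, 1, 1, 1]
t2 [1, 1, 1, 1]
s1 [1, 1, 1, 1]
s2 [1, 1, 1, 1]
lt [1, 1, 1, 1]
2.4083
```

View pics/w1.png

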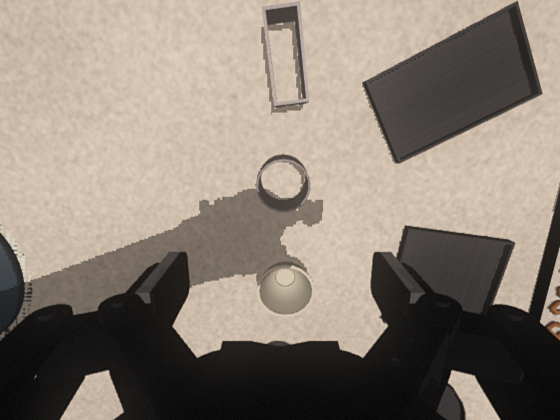

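The wrist view shows ring a (pixel 283,180), the ramekin (286,290), the grey oblong cutter (285,58), and the long and square trays. I'll cross-check positions against the top view.

```bash
python3 - <<'E'
from h import *
c=camera_params("wrist");K=c["K"];M=c["tool_from_camera"]
T=np.load("pics/w1T.npy");d=np.load("pics/w1d.npy")
R=T[:,:3]@M[:3,:3];t=T[:,:3]@M[:3,3]+T[:,3]
v,u=np.mgrid[0:420,0:560]
P=np.stack([(u-K[0,2])/K[0,0]*d,(v-K[1,2])/K[1,1]*d,d],-1)@R.T+t
def comp(u0,v0,u1,v1,lo,hi):
    q=P[v0:v1,u0:u1].reshape(-1,3); return q[(q[:,2]>lo)&(q[:,2]<hi)]
print("table",np.median(P[100:150,160:240,2]))
q=comp(250,145,315,215,.038,.052); print("ring",((q.max(0)+q.min(0))/2).round(4),np.ptp(q,axis=0).round(3))
q=comp(250,0,320,115,.038,.052); r=cv2.minAreaRect(q[:,:2].astype(np.float32)*1000);print("obl",r)
for n,x in(("long",((365,84),(517,5),(541,93),(396,161))),):
    a=np.array([ray_plane(K,R,t,*k,.012)[:2] for k in x]);print(n,a.round(4),a.mean(0))
a=ray_plane(K,R,t,406,227,.012)[:2],ray_plane(K,R,t,514,243,.012)[:2];print("sq left edge",a)
# top-view oblong
c=camera_params("top");K,R,t=c["K"],c["rotation"],c["position"];d=np.load("pics/top0d.npy")
P=np.stack([(u-K[0,2])/K[0,0]*d,(v-K[1,2])/K[1,1]*d,d],-1)@R.T+t
q=comp(172,205,216,232,.03,.06);print("top obl",cv2.minAreaRect(q[:,:2].astype(np.float32)*1000))
E
```

```text
table 0.0010350358466328369
ring [0.4349 0.1236 0.043 ] [0.054 0.056 0.01 ]
obl ((437.6026916503906, 245.500244140625), (34.0600700378418, 84.53934478759766), 7.288242816925049)
long [[0.5206 0.2246]
 [0.6635 0.2971]
 [0.7055 0.2161]
 [0.5609 0.1448]] [0.6126169  0.22066851]
sq left edge (array([0.58063419, 0.06739833]), array([0.71176361, 0.04735052]))
top obl ((435.0862121582031, 242.75790405273438), (34.93285369873047, 84.1457290649414), 7.135004997253418)
```

```bash
python3 - <<'E'
from h import *
pick(.434,.1225,0,.034,.085,35)
snap("w","w2")
E
```

```text
gap at grip 0.0002 lifted -0.0003 t 5.58 [ 0.7 -0.6 -0. ]
```

View pics/w2.png

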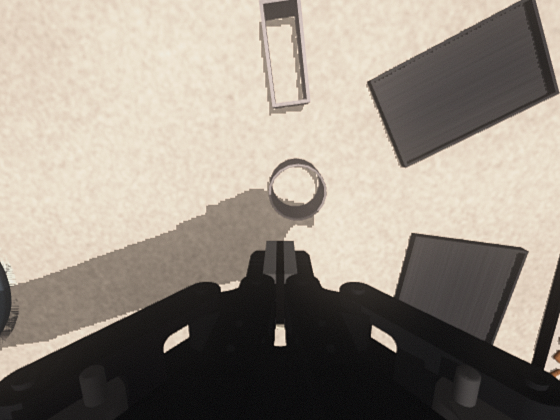

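```bash
cat >> h.py <<'E'
VV,UU=np.mgrid[0:420,0:560]
def cloud(f):
    c=camera_params("wrist");K=c["K"];M=c["tool_from_camera"]
    T=np.load(f"pics/{f}T.npy");d=np.load(f"pics/{f}d.npy")
    R=T[:,:3]@M[:3,:3];t=T[:,:3]@M[:3,3]+T[:,3]
    return np.stack([(UU-K[0,2])/K[0,0]*d,(VV-K[1,2])/K[1,1]*d,d],-1)@R.T+t
def sel(P,u0,v0,u1,v1,lo,hi):
    q=P[v0:v1,u0:u1].reshape(-1,3); q=q[(q[:,2]>lo)&(q[:,2]<hi)]; return ((q.max(0)+q.min(0))/2).round(4),np.ptp(q,axis=0).round(3)
E
python3 - <<'E'
from h import *
P=cloud("w2")
print(np.load("pics/w2T.npy").round(4))
print("ring",sel(P,255,150,340,222,.036,.055))
print("tip pixels",P[255,272],P[255,290],P[243,280])
P1=cloud("w1"); print("w1 finger tips",P1[260,180],P1[260,378],np.load("pics/w1T.npy")[:,3])
E
```

```text
[[-1.600e-03 -1.000e-04  1.000e+00  4.332e-01]
 [-7.000e-04  1.000e+00  1.000e-04  1.223e-01]
 [-1.000e+00 -7.000e-04 -1.600e-03  1.791e-01]]
ring (array([0.449 , 0.1234, 0.042 ]), array([0.055, 0.056, 0.012]))
tip pixels [0.42971174 0.13513354 0.21060643] [0.43746996 0.1347148  0.20970954] [0.43314495 0.1351539  0.19742025]
w1 finger tips [0.38953004 0.13157981 0.23330934] [0.47425591 0.13094971 0.23179186] [0.43221949 0.12035141 0.20003507]
```

```bash
python3 - <<'E'
from h import *
c=camera_params("wrist");K=c["K"];M=np.linalg.inv(c["tool_from_camera"])
for p in [(.025,.011,0),(.025,-.011,0),(0,.011,0),(-.018,.011,0)]:
    q=M[:3,:3]@p+M[:3,3]; print(p,(K@q/q[2])[:2].round(1),q[2].round(3))
P=cloud("w2")
for r in (238,240,241,242,243,244,246,250,260,270): print(r,P[r,275].round(4),P[r,288].round(4))
p=cv2.imread("pics/w2.png")[140:300,200:360]; cv2.imwrite("pics/w2c.png",cv2.resize(p,None,fx=4,fy=4,interpolation=cv2.INTER_CUBIC))
E
```

```text
(0.025, 0.011, 0) [280.1 218.1] 0.187
(0.025, -0.011, 0) [280.1 251.5] 0.193
(0, 0.011, 0) [280.2 232.7] 0.163
(-0.018, 0.011, 0) [280.2 246.3] 0.146
238 [0.4273 0.0595 0.0019] [0.4423 0.0594 0.0016]
240 [0.4273 0.0565 0.0007] [0.4423 0.0567 0.001 ]
241 [0.4307 0.1344 0.1931] [0.437  0.1343 0.1928]
242 [0.4308 0.1347 0.195 ] [0.437  0.1345 0.1947]
243 [0.4308 0.1351 0.1973] [0.4369 0.1348 0.1965]
244 [0.4308 0.1347 0.1975] [0.4369 0.1348 0.1979]
246 [0.4309 0.1356 0.2019] [0.4368 0.1349 0.2004]
250 [0.4309 0.1351 0.2053] [0.4367 0.1349 0.2049]
260 [0.4311 0.1351 0.2154] [0.4364 0.1355 0.2163]
270 [0.4312 0.1348 0.2236] [0.4363 0.1347 0.2234]
```

View pics/w2c.png

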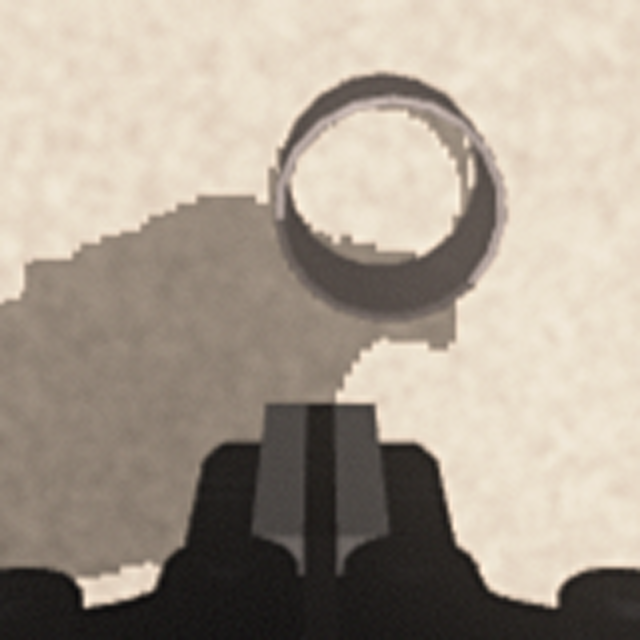

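The grasp missed. The depth image puts the closed fingertips about 14 mm behind the TCP, where the description says 25 mm ahead. I'll touch the bare table gently to measure it.

```bash
python3 - <<'E'
from h import *
hover(.505,.06,0,.12)
move_l(np.array([.505,.06,.045]),feed=.15)
h=move_l(np.array([.505,.06,-.03]),feed=.025,until_force=4)
s=sense();print(h,s["position"],s["wrist_force"],s["finger_gap"],s["time_s"])
move_l(np.array([.505,.06,.12]),feed=.2)
print(sense()["time_s"], best((.45,.1225,-.015),0))
E
```

```text
True [ 0.50504512  0.06000168 -0.00930117] [-1.0627304  -0.76396021  5.1479584 ] -5.235499509387011e-07 8.775
9.575 (np.float64(0.3425551641996551), 0)
```

The closed tips touch the table at TCP z = -0.009, so they sit about 34 mm further back than described. I'll lower all the grasp heights by 34 mm.

```bash
python3 - <<'E'
from h import *
pick(.448,.1234,0,0.0,.085,35)
snap("w","w3")
E
```

```text
gap at grip 0.0545 lifted 0.0546 t 13.57 [-0.5  0.1 -0.2]
```

View pics/w3.png

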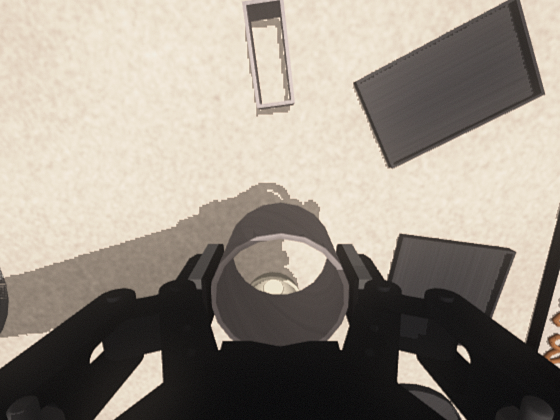

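```bash
python3 - <<'E'
from h import *
place(.611,-.190,0,.003,.085)
hover(.430,-.126,0)
snap("w","w4")
P=cloud("w4"); print(sense()["time_s"])
E
```

```text
hit True z [ 0.6113 -0.19    0.0039] [-0.5  1.2  4.6]
t 18.03
18.875
```

View pics/w4.png

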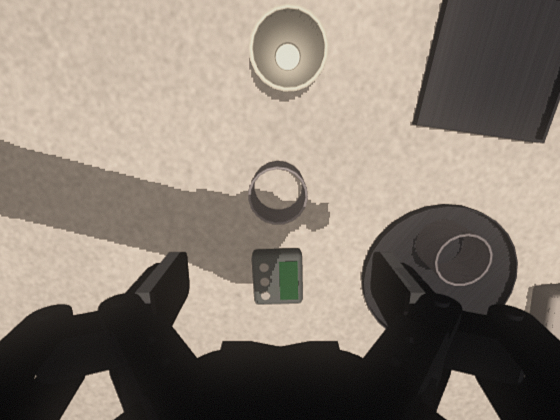

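```bash
python3 - <<'E'
from h import *
P=cloud("w4")
r,e=sel(P,240,155,320,225,.036,.055); print(r,e)
print("placed",sel(P,430,230,500,290,.041,.06))
if e[0]<.06 and e[1]<.06:
    pick(r[0]-.001,r[1]-.001,0,0.0,.085,35)
    place(.611,-.272,0,.003,.085)
E
```

```text
[ 0.4295 -0.1263  0.042 ] [0.055 0.056 0.012]
placed (array([ 0.6102, -0.19  ,  0.0461]), array([0.056, 0.056, 0.01 ]))
gap at grip 0.0553 lifted 0.0552 t 22.06 [-0.4 -0.7 -0.9]
hit True z [ 0.6113 -0.272   0.004 ] [-0.3  1.2  5. ]
t 26.07
```

```bash
python3 - <<'E'
from h import *
command_gripper(.07)
hover(.459,-.349,0)
snap("w","w5")
P=cloud("w5"); print(sense()["time_s"])
m=(P[:,:,2]>.02)&(P[:,:,2]<.075); m[235:]=0
n,l,s,ce=cv2.connectedComponentsWithStats(m.astype(np.uint8))
for i in range(1,n):
    if s[i,4]>60:
        q=P[l==i]; q=q[q[:,2]>q[:,2].max()-.01]; print(s[i],q.max(0).round(4),((q.max(0)+q.min(0))/2).round(4),np.ptp(q,axis=0).round(3))
E
```

```text
27.1333
[ 421    0   88   48 1976] [ 0.6392 -0.1881  0.0513] [ 0.6108 -0.2032  0.0463] [0.057 0.03  0.01 ]
[ 215   21   62   75 4241] [ 0.4562 -0.1969  0.0267] [ 0.4291 -0.2275  0.0233] [0.054 0.061 0.007]
[ 410   74   80   68 2626] [ 0.6389 -0.2439  0.0509] [ 0.6107 -0.2714  0.0459] [0.056 0.055 0.01 ]
[546 151  14  84 547] [ 0.7442 -0.312   0.0312] [ 0.738  -0.354   0.0262] [0.012 0.084 0.01 ]
[264 177  30  35 800] [ 0.4687 -0.3393  0.0637] [ 0.4588 -0.3492  0.0589] [0.02 0.02 0.01]
```

View pics/w5.png

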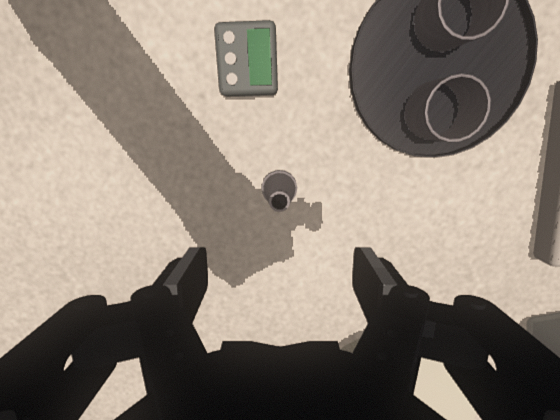

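Both rings stand in the round tray (pixels 473,8 and 458,107). Grey nozzle is at (280,190), position (0.459, -0.349).

```bash
python3 - <<'E'
from h import *
pick(.458,-.349,0,0.014,.07,40)
snap("w","w6")
E
```

```text
gap at grip 0.0259 lifted 0.0257 t 30.25 [ 0.2 -0.3 -1. ]
```

View pics/w6.png

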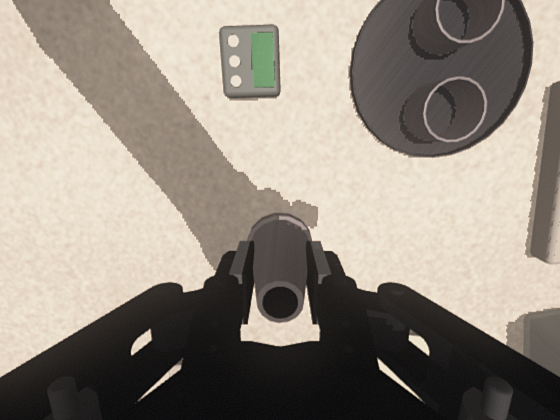

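```bash
python3 - <<'E'
from h import *
place(.638,-.037,0,.017,.06)
command_gripper(.07)
hover(.457,.368,0)
snap("w","w7")
P=cloud("w7"); print(sense()["time_s"])
m=(P[:,:,2]>.02)&(P[:,:,2]<.075); m[235:]=0
n,l,s,ce=cv2.connectedComponentsWithStats(m.astype(np.uint8))
for i in range(1,n):
    if s[i,4]>60:
        q=P[l==i]; q=q[q[:,2]>q[:,2].max()-.01]; print(s[i],q.max(0).round(4),((q.max(0)+q.min(0))/2).round(4),np.ptp(q,axis=0).round(3))
E
```

```text
hit True z [ 0.6383 -0.0369  0.0178] [-1.6  0.6  4.9]
t 34.6
36.5417
[ 103  157  103   78 2821] [0.3814 0.4007 0.0482] [0.3381 0.3637 0.0432] [0.087 0.074 0.01 ]
[265 173  30  35 798] [0.4681 0.3798 0.0634] [0.4582 0.37   0.0585] [0.02  0.019 0.01 ]
[341 179  37  36 921] [0.5441 0.3732 0.0633] [0.5341 0.3631 0.0583] [0.02 0.02 0.01]
```

View pics/w7.png

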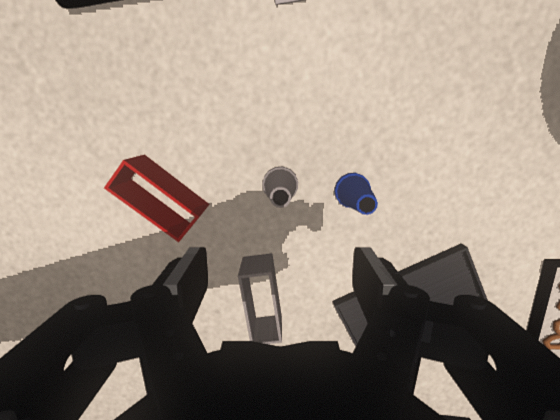

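```bash
python3 - <<'E'
from h import *
pick(.4575,.3695,np.pi/2,0.014,.06,40)
snap("w","w8")
place(.638,.024,0,.017,.06)
command_gripper(.07)
hover(.437,.244,np.deg2rad(7.2))
P=snap("w","w9")
P=cloud("w9"); print(sense()["time_s"])
m=(P[:,:,2]>.02)&(P[:,:,2]<.075); m[235:]=0
n,l,s,ce=cv2.connectedComponentsWithStats(m.astype(np.uint8))
for i in range(1,n):
    if s[i,4]>60:
        q=P[l==i]; q=q[q[:,2]>.036]; 
        if len(q): print(s[i],q.max(0).round(4),cv2.minAreaRect(q[:,:2].astype(np.float32)*1000))
E
```

```text
gap at grip 0.0256 lifted 0.0261 t 40.59 [-0.1  0.6 -0.7]
hit True z [0.6384 0.0242 0.018 ] [-0.9 -0.   4. ]
t 45.03
46.4917
[ 123    0  110  100 2054] [0.3816 0.3924 0.0482] ((338.3821716308594, 360.8641662597656), (34.15736389160156, 84.81778717041016), 49.92491149902344)
[ 384   58   48   37 1315] [0.5446 0.3743 0.0636] ((532.6414794921875, 361.281982421875), (22.51215171813965, 22.38188362121582), 68.89067840576172)
[ 260  146   38   89 1236] [0.4586 0.289  0.048 ] ((437.03021240234375, 246.35394287109375), (33.86061477661133, 82.24771881103516), 7.911320209503174)
```

View pics/w9.png

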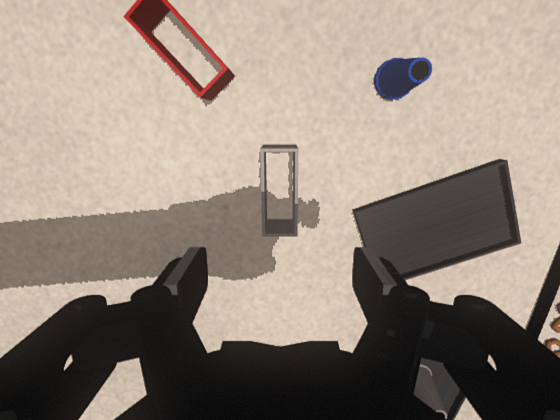

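View pics/w8.png

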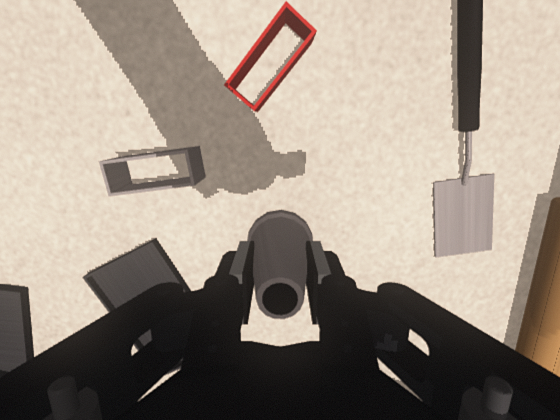

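```bash
python3 - <<'E'
from h import *
c=camera_params("wrist");K=c["K"];M=c["tool_from_camera"];T=np.load("pics/w9T.npy")
R=T[:,:3]@M[:3,:3];t=T[:,:3]@M[:3,3]+T[:,3]
a,b,e=[ray_plane(K,R,t,*k,.012)[:2] for k in((354,210),(505,161),(520,242))]
dd=b-a; print(a,b,e,"angle",np.rad2deg(np.arctan2(dd[1],dd[0])),"centre",(a+e)/2)
pick(.4365,.2445,np.deg2rad(7.3),0.0,.07,35)
snap("w","w10")
place(.612,.2205,np.deg2rad(27.3+90),.003,.055)
hover(.52,.0,0,.30)
snap("w","w11"); p,d=camera("top"); cv2.imwrite("pics/top1.png",cv2.resize(p[110:270,120:440,::-1],None,fx=2.5,fy=2.5,interpolation=cv2.INTER_CUBIC)); np.save("pics/top1d.npy",d)
p,d=camera("scene");cv2.imwrite("pics/scene1.png",p[:,:,::-1]); print(sense()["time_s"])
E
```

```text
[0.51911351 0.22960311] [0.66124387 0.29928413] [0.70544295 0.21595552] angle 26.116928738431163 centre [0.61227823 0.22277931]
gap at grip 0.0336 lifted 0.0336 t 49.7 [ 0.1  0.3 -1.6]
hit True z [0.6122 0.2207 0.0036] [-0.2 -0.3  4.1]
t 53.57
54.775
```

View pics/top1.png

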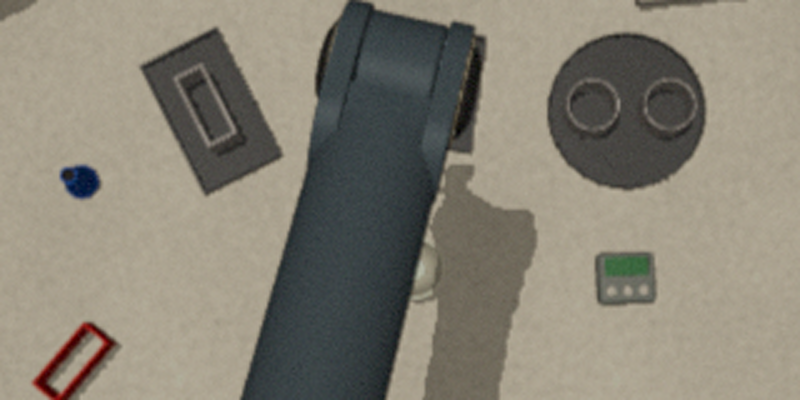

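View pics/scene1.png

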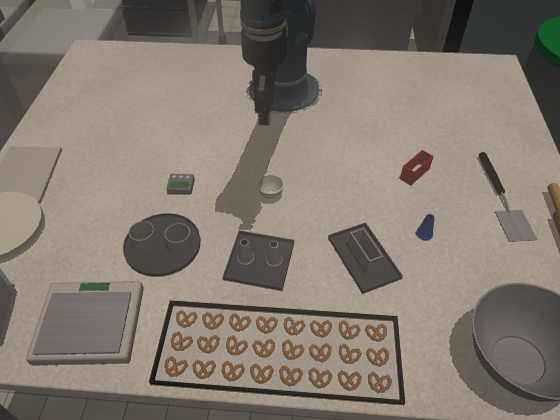

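Oblong lies along the long tray (top crop 207,105), the rings are in the round tray, and the nozzles are in the square tray in the scene view. I'll move the arm aside for a final check with numbers.

```bash
python3 - <<'E'
from h import *
move_joints([-1.28, 0.469, -0.049, 1.532, 0.024, 1.141, -0.082])
p,d=camera("top"); cv2.imwrite("pics/top2.png",cv2.resize(p[110:270,120:440,::-1],None,fx=2.5,fy=2.5,interpolation=cv2.INTER_CUBIC))
q,_=camera("scene");cv2.imwrite("pics/scene2.png",cv2.resize(q[160:300,110:450,::-1],None,fx=2.3,fy=2.3,interpolation=cv2.INTER_CUBIC))
c=camera_params("top");K,R,t=c["K"],c["rotation"],c["position"]
P=np.stack([(UU-K[0,2])/K[0,0]*d,(VV-K[1,2])/K[1,1]*d,d],-1)@R.T+t
m=(P[:,:,2]>.02)&(d>0); m[:105]=0;m[285:]=0;m[:,:125]=0;m[:,440:]=0
n,l,s,ce=cv2.connectedComponentsWithStats(m.astype(np.uint8))
for i in range(1,n):
    if s[i,4]>20:
        q=P[l==i]; z=q[:,2].max(); q=q[q[:,2]>z-.014]; r=cv2.minAreaRect(q[:,:2].astype(np.float32)*1000)
        print(ce[i].round(),round(z,3),np.round(r[0],1),np.round(r[1],1),round(r[2],1))
print(sense()["time_s"])
E
```

```text
[398. 107.] 0.041 [ 733.1 -323.4] [ 15.9 158.4] 0.1
[202. 153.] 0.056 [608.2 219.5] [85.  34.4] 27.2
[276. 144.] 0.069 [634.4  23.1] [17.6 18. ] 39.1
[299. 144.] 0.072 [634.1 -39.8] [15.6 17.3] 28.7
[356. 152.] 0.055 [ 608.9 -192.1] [53.7 55. ] 88.1
[387. 152.] 0.057 [ 608.5 -272.8] [54.2 54.9] 47.6
[150. 182.] 0.067 [532.  360.8] [18.6 19.1] 68.1
[285. 216.] 0.047 [436.7  -3.1] [66. 64.] 89.7
[370. 221.] 0.03 [ 427.3 -228.8] [53.5 61. ] 0.4
[148. 255.] 0.053 [335.5 358.4] [35.4 84.9] 50.4
57.4083
```

View pics/top2.png

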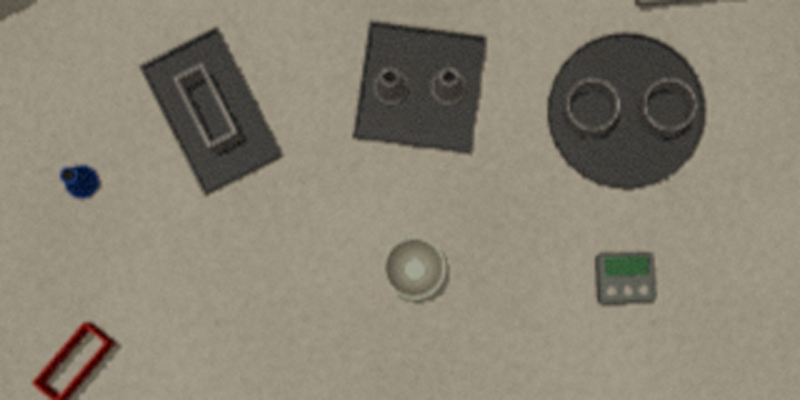

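View pics/scene2.png

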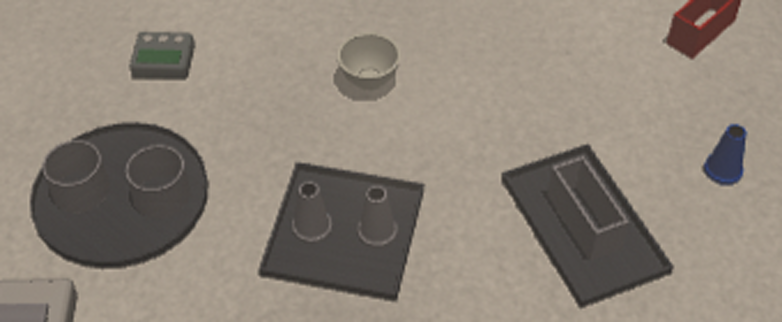

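Both views show all five tools upright in their own trays, with clear gaps between them. The ramekin, timer, red frame and blue nozzle haven't moved.

```bash
python3 -c "
from rig import *
finish_job(); print(sense()['time_s'])"
```

```text
the job is handed in; nothing more can be done
the job is handed in; nothing more can be done
```

The job is handed in at about 57 s of the 122 s allowed. Both round cutters are in the round tray, both grey nozzles in the square tray, and the oblong cutter lies lengthwise in the long tray.

**Failed grasp:** my first grasp closed on nothing and nudged one round cutter about 14 mm, and it stayed standing. The description says the fingertips are 25 mm ahead of the TCP, but a light touch on the table put the closed tips about 9 mm behind it. I lowered all the grasp heights by 34 mm, and every grasp after that held.

**Last checks:**
- **Tools:** the top camera's depth shows all five upright at full height and clear of each other and of the lips. The oblong cutter's angle is 27.2°, against 26–28° measured for the tray.
- **Left alone:** the ramekin, timer, red frame and blue nozzle are within about 1 mm of where they started.
- **Disagreement:** the wrist and top cameras differed by 2–4 mm on positions, too little to matter here.

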